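# Shift the dough mixer's gear head to the green range

### The job

Change the dough mixer over to its green range: pull the sprung selector knob on the gear head straight up, turn it round towards the green dot and let it drop fully home in the detent there, which has to be found by feel because the dots mark it only roughly. Then throw the clutch lever with the black ball all the way over, away from the robot. Go gently, never straining the selector against its index pin or at the end of its pull, and leave everything else on the bench and on the gear head where it is.

Things in the scene. Friction and masses are not known exactly. Their poses are not given: they have to be found in the camera images.
- mixer: the dough-testing mixer, fixed on the bench: a grey gear head (190 x 270 mm, cover plate 135 mm above the bench) with a steel kneading bowl on its right and a cream drive cabinet (257 mm high, starting 230 mm to the left of the origin) on its left. Origin under the middle of the gear head, at bench height; x points away from the robot, y to the left, z up. The selector knob's axis stands at x 0, y +50 mm, the clutch lever's pivot at x 0, y -85 mm.
- selector_grip (a point): the middle of the grip bar of the black selector knob, on the knob's vertical axis. The bar is 64 mm long (along this frame's x), 14 mm thick (along y) and 31 mm high, from 18.5 mm below to 12.5 mm above this point, and stands on a round skirt of 75 mm diameter. The end of the bar towards this frame's -x is the pointer, with a white line. At the start it points at the yellow dot.
- selector_pointer (a point): the pointer end of the grip bar, 32 mm from the knob's axis, level with the middle of the bar
- selector (a joint): how far the knob is pulled up (m): 0 fully home, the index pin then 8 mm deep in its hole; 7.5 to 8 mm with the pin resting on the index plate between two holes; 11 mm at the end of the pull. A spring pulls it down with about 5 N at home and 9 N at the end of the pull; with its weight the hand lifts about 7 to 10.5 N.
- selector_pin: the index pin (6 mm square, 28 mm off the axis under the pointer) and the stem with its stop collar, carried by the knob under the skirt and unseen; origin on the knob's axis, 36 mm below selector_grip. The pin drops into holes 7.5 mm wide in the index plate under the skirt. It takes light loads only: turning the knob while the pin is in a hole, or pulling on at the end of the pull, strains it.
- dot_green: the green dot, a disc of 16 mm diameter on the cover plate, 55 mm from the knob's axis, about 60 degrees to one side or the other of the yellow dot as seen from the axis. Its detent, in which the pointer points that way, lies within 11 degrees, one way or the other, of the dot's direction; its exact place cannot be seen. The knob itself turns 75 degrees either way from the yellow dot.
- dot_red: the red dot, same size, about 60 degrees to the other side of the yellow dot: the range not wanted
- dot_yellow: the yellow dot, same size, on the robot's side of the knob (towards the mixer's -x): the range in which the selector starts
- clutch (a joint): angle of the clutch lever (rad): 0 leaning 0.5 rad from upright towards the robot (mixer -x), clutch out; 1.0 leaning 0.5 rad away from the robot, clutch in, at its stop. It stays where it is left; the push at the ball is about 4 N.
- clutch_ball (a point): the middle of the black ball, 30 mm in diameter, at the end of the clutch lever, 85 mm from the pivot
- clutch_pivot (a point): the pivot of the clutch lever, 18 mm above the cover plate; the lever swings in the mixer's x-z plane
- dish: the open aluminium moisture dish, 52 mm across and 18 mm high, standing on the cover plate of the gear head; not part of the job; origin under its middle
- scraper: the white plastic dough scraper, 200 mm long, lying on the bench in front of the mixer; not part of the job; origin under its middle
- beaker: the glass beaker, 70 mm across and 90 mm high; not part of the job; origin under its middle
- flour_jar: the flour jar with the blue lid, 72 mm across and 100 mm high; not part of the job; origin under its middle
- wash_bottle: the white wash bottle with the red cap, 64 mm across and 150 mm high; not part of the job; origin under its middle
- brush: the flat brush, 180 mm long; not part of the job; origin under its middle
- scoop: the steel scoop with the black handle, about 150 mm long; not part of the job; origin under its middle

How it is judged:
By the outcome, as a careful person would: the job done as asked, in the order asked, and still so for the second after the job is handed in, with the robot touching nothing.
It also fails if it takes over 64 s, if anything falls off the work surface, if the arm or the gripper's body presses on something with over 40 N, if the wrist force passes 120 N, or if a joint passes its speed limit or range.

### The arm

A 6-joint arm with a two-finger parallel gripper is mounted at the origin on the work surface. World frame = base frame: x ahead of the robot, y to its left, z up, the work surface at z = 0. Lengths are in m, angles in rad, forces in N, time in s.
With the tool pointing down it reaches from about 0.35 to 0.775 m from the base axis. Payload 5.5 kg.
Tool frame: the origin (TCP) lies at the very end of the fingers, on their centre line; the grasp point (between the pads) lies 19 mm behind it; z points along the fingers, y is the line along which they close (so a half turn about z gives the same grasp; the last joint's range is limited). The gripper opens to 85 mm and grips with 20 to 120 N. Pads are 22 mm wide; open, the fingers measure 114 mm over their backs; the gripper's body (76 mm by 85 mm) begins 54 mm behind the grasp point. The pads swing forward as they close: fully open they stand 13 mm farther back than shut.
Start: joints at [1.022, 0.313, 0.046, 1.304, 0, 1.431], TCP at [0.229, 0.528, 0.231] pointing down, gripper open.
Joint ranges: [-2.76, 2.76], [-0.86, 1.69], [-1.03, 1.26], [-2.2, 2.34], [-1.47, 1.5], [-3.14, 3.14]. Speed limits (rad/s): [2.57, 2.57, 3.14, 3.14, 3.14, 3.14].

### API

Orientations are given as a unit quaternion [w, x, y, z].
In Python, from workcell import env gives the robot as it stands. The module is installed in compiled form; this text tells all that it offers.
- The arm moves only by the tool jog_arm, never from a script. Its argument "rows" is a list of rows, each a list of 6 numbers: the shift along the world's x, y, z in units of 40 mm (1.0 is 40 mm), then the turn, a rotation vector about the world's x, y, z in units of 6 degrees (1.0 is 6 degrees). In form: [[x, y, z, wx, wy, wz], ...]. A call has 1 to 12 rows; each row is the pose to reach, as a shift and turn from the pose commanded when the call began; what a row does not reach only later rows make up. A row lasts 1/12 s, in which the tool goes at most 41.7 mm and 7.16 degrees, less where a joint would pass 70% of its speed; a pose out of reach is approached as far as the arm can. A call with a gripper value outside its range is refused whole. "jaw" is the gripper command: -1 is fully open, 1 is shut, values between are in proportion, set as the call begins (left out, the last holds). The fingers move at their own pace and stop on an object; "force" is the grip in N (left out, the last holds). Time passes only in rows, so rows that repeat a pose let the fingers close. It gives the time, the measured TCP pose, the force, the opening and the grip force at its end, in the units of the state.
- env.get_state(): the state, without advancing time (a new reading comes with each control period).
- env.read_camera(name): name is "scene" or "top"; returns a dict with "pixels" (480x640x3 uint8, red, green, blue), "mtx" (3x3 intrinsics, pixels), "cam_to_world" (4x4, takes a point from camera to world coordinates). Camera axes: x right, y up, looking along -z (the intrinsics and any distortion apply to the point x, -y, -z); pixel columns grow to the right and rows downward; lengths in m; the calibration is good to about 2 mm. A picture is of the moment at which its call begins. There is no depth.
- env.hand_in(): hands the job in; it is judged then, once.
The state is a dict: "clock": time; "joint_pos": joint angles; "qvel": joint speeds; "tau": joint torques, N m; "tcp_pos": TCP position; "orientation": TCP orientation; "wrist_force": force on the tool from outside, world axes, zero at the start; "ft_torque": the same for the moment, N m; "finger_gap": finger opening in m; "grip_force": force on a finger pad.
Only numpy, scipy, OpenCV 4.12 (cv2) and the standard library are available. Lean on these libraries where they do the work, as an engineer would, in place of code of your own. Each camera call takes 0.05 s, during which the arm holds its last target. There are 200 camera calls.

## Working session

There is one attempt and no reset: what is moved stays moved. The work goes in short steps, Python scripts to look and compute and a tool call to move; the robot and the scene stay as the last step left them, time stands still between calls to the robot, and variables do not carry over. Pictures are saved under pics/ and viewed, at most 10 in all, crops included, and the job is handed in when it is done.

Besides the shell and the picture viewer there is one more tool, called after ">>>" as a command line: name --pt "numbers of a row" for each row, then --argument value for the rest. jog_arm: Moves the arm, as the interface text tells. Its arguments: {"type":"object","properties":{"rows":{"type":"array","items":{"type":"array","items":{"type":"number"}}},"jaw":{"type":"number"},"force":{"type":"number"}},"required":["rows"]}

```bash
mkdir -p pics; cat > h.py <<'E'
import numpy as np, cv2
from workcell import env
def cam(n):
    d=env.read_camera(n); return d['pixels'],np.array(d['mtx']),np.array(d['cam_to_world'])
def ray(K,T,u,v):
    d=np.array([(u-K[0,2])/K[0,0],-(v-K[1,2])/K[1,1],-1.]); return T[:3,3],T[:3,:3]@d
def plane(K,T,u,v,z):
    o,d=ray(K,T,u,v); return o+d*(z-o[2])/d[2]
def proj(K,T,p):
    c=T[:3,:3].T@(np.array(p)-T[:3,3]); return K[0,0]*c[0]/-c[2]+K[0,2], K[1,1]*-c[1]/-c[2]+K[1,2]
E
python3 - <<'E'
from h import *
for n in ['top','scene']:
    p,K,T=cam(n); cv2.imwrite(f'pics/{n}0.png',p[:,:,::-1]); print(n,K.round(1).tolist(),T.round(3).tolist())
s=env.get_state(); print({k:np.round(v,3).tolist() for k,v in s.items()})
E
```

```text
top [[478.2, 0.0, 316.8], [0.0, 478.2, 241.3], [0.0, 0.0, 1.0]] [[-0.018, 0.986, -0.165, 0.387], [-0.999, -0.024, -0.033, -0.212], [-0.036, 0.165, 0.986, 1.109], [0.0, 0.0, 0.0, 1.0]]
scene [[443.4, 0.0, 315.5], [0.0, 443.4, 244.0], [0.0, 0.0, 1.0]] [[-0.593, -0.63, 0.501, 0.933], [0.805, -0.458, 0.377, 0.113], [-0.008, 0.627, 0.779, 0.755], [0.0, 0.0, 0.0, 1.0]]
{'clock': 0.1, 'joint_pos': [1.022, 0.314, 0.045, 1.304, -0.0, 1.431], 'qvel': [-0.001, -0.002, 0.001, 0.0, -0.0, -0.0], 'tau': [0.003, -48.173, 29.924, 0.013, -0.0, 0.0], 'tcp_pos': [0.228, 0.527, 0.23], 'orientation': [-0.0, 0.203, 0.979, -0.001], 'wrist_force': [-0.13, -0.489, -0.502], 'ft_torque': [0.026, -0.032, 0.023], 'grip_force': 0.0, 'finger_gap': 0.085}
```

View pics/top0.png

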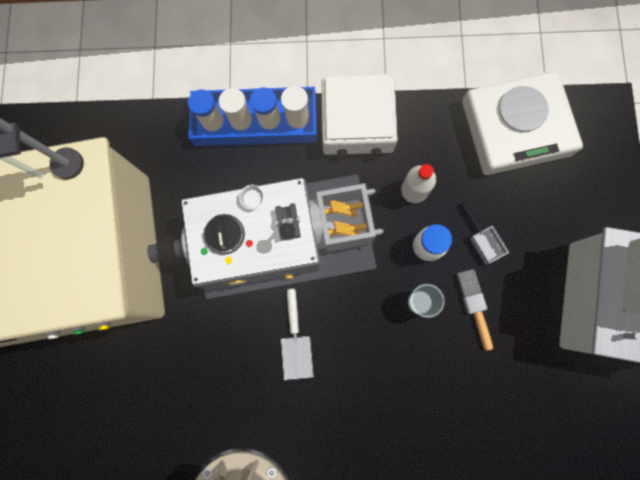

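View pics/scene0.png

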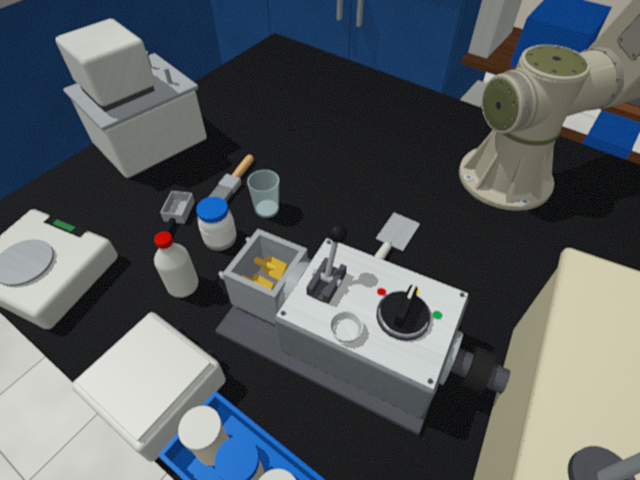

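Top view: green dot at (204,252), yellow (229,261), red (249,243), knob (224,234), ball (264,246), dish (250,198). The scene view agrees, with green at (437,315), red (381,292) and ball (338,233). Green lies on the left (+y) side, so the turn is clockwise seen from above.

```bash
cat >> h.py <<'E'
def blob(p,lo,hi,box):
    x0,y0,x1,y1=box; h=cv2.cvtColor(p,cv2.COLOR_RGB2HSV)[y0:y1,x0:x1]
    m=cv2.inRange(h,lo,hi); n,l,s,c=cv2.connectedComponentsWithStats(m)
    if n<2: return None
    i=1+np.argmax(s[1:,4]); return c[i]+[x0,y0], s[i,4]
G=((45,120,50),(85,255,255));Y=((22,130,120),(34,255,255));R=((0,150,80),(8,255,255))
E
python3 - <<'E'
from h import *
D={}
for n,bx in [('top',(185,225,262,270)),('scene',(365,275,450,325))]:
    p,K,T=cam(n)
    for nm,c in [('G',G),('Y',Y),('R',R)]:
        b=blob(p,*c,bx)
        if b is None: continue
        D[n,nm]=plane(K,T,*b[0],.135); print(n,nm,b[0].round(1),b[1],D[n,nm].round(4))
    # skirt ellipse: dark blob
    bb=(195,205,255,262) if n=='top' else (365,275,445,345)
    g=cv2.cvtColor(p,cv2.COLOR_RGB2GRAY)[bb[1]:bb[3],bb[0]:bb[2]]
    m=(g<70).astype(np.uint8); k,l,s,c=cv2.connectedComponentsWithStats(m); i=1+np.argmax(s[1:,4])
    ct=max(cv2.findContours((l==i).astype(np.uint8),0,1)[0],key=cv2.contourArea); hull=cv2.convexHull(ct)
    e=cv2.fitEllipse(hull); print('ell',np.array(e[0])+bb[:2],e[1:],plane(K,T,e[0][0]+bb[0],e[0][1]+bb[1],.150).round(4))
    # ball
    bb=(254,236,276,256) if n=='top' else (326,222,350,244)
    crop=p[bb[1]:bb[3],bb[0]:bb[2]]
    bigbox=(170,160,390,310) if n=='top' else (270,210,480,400)
    cr=p[bigbox[1]:bigbox[3],bigbox[0]:bigbox[2],::-1]
    cv2.imwrite(f'pics/{n}z.png',cv2.resize(cr,None,fx=3.5 if n=='top' else 3,fy=3.5 if n=='top' else 3,interpolation=2))
# frame from the dots: axis at 55 mm from each
E
```

```text
top G [203.8 251. ] 23 [0.5359 0.0559 0.135 ]
top Y [228.2 260. ] 35 [0.516  0.0048 0.135 ]
top R [248.8 242.9] 23 [ 0.5507 -0.0379  0.135 ]
ell [222.10432243 232.87010193] ((33.33531951904297, 35.64955139160156), 43.02217483520508) [0.5705 0.0147 0.15  ]
scene G [436.9 314.6] 50 [0.5364 0.0542 0.135 ]
scene Y [417.1 290.8] 9 [0.5151 0.0075 0.135 ]
scene R [381.2 291.4] 40 [ 0.551  -0.0397  0.135 ]
ell [405.02532578 309.87257385] ((45.97871017456055, 50.19115447998047), 109.35906219482422) [0.5677 0.0117 0.15  ]
```

View pics/topz.png

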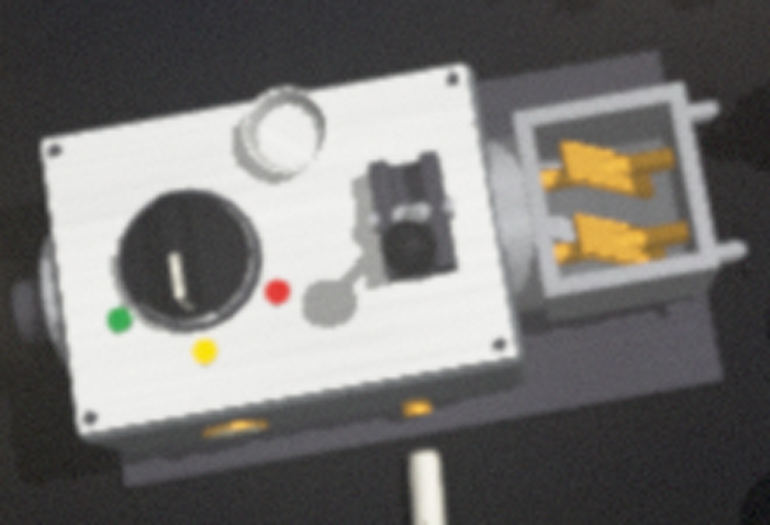

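View pics/scenez.png

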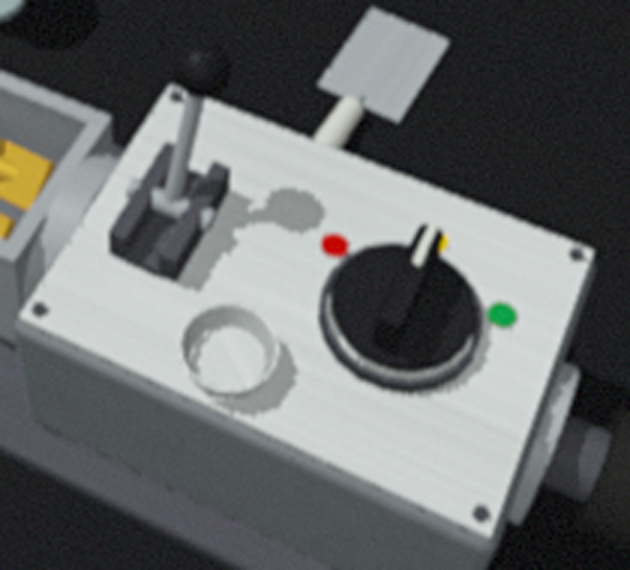

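Close-ups: the white pointer line runs (176,255)–(180,300) in the top crop and the dish is clear at (285,135). The ball is at (410,248) in the top crop and (203,72) in the scene crop. Next I triangulate the ball and the pointer line and fit the mixer frame.

```bash
cat > m.py <<'E'
from h import *
from scipy.optimize import least_squares
_,Kt,Tt=cam('top'); _,Ks,Ts=cam('scene')
def tri(a,b):
    o1,d1=ray(Kt,Tt,*a);o2,d2=ray(Ks,Ts,*b)
    A=np.stack([d1,-d2],1); s=np.linalg.lstsq(A,o2-o1,rcond=None)[0]
    p,q=o1+s[0]*d1,o2+s[1]*d2; return (p+q)/2,np.linalg.norm(p-q)
tz=lambda x,y:(170+(x+.5)/3.5-.5,160+(y+.5)/3.5-.5); sz=lambda x,y:(270+(x+.5)/3-.5,210+(y+.5)/3-.5)
for n,a,b in [('ball',tz(410,248),sz(203,72)),('line out',tz(180,300),sz(432,228)),('line in',tz(175,255),sz(418,262)),('dishrim',tz(283,130),sz(232,345))]:
    p,e=tri(a,b); print(n,p.round(4),round(e,4))
S=np.array([plane(Kt,Tt,*tz(*q),.135) for q in [(55,150),(452,78),(500,344),(90,418)]])
S2=np.array([plane(Ks,Ts,*sz(*q),.135) for q in [(481,513),(40,310),(177,95),(577,254)]])
print(S.round(3).tolist(),S2.round(3).tolist())
S=(S+S2)/2; c=S.mean(0); ex=(S[0]+S[1]-S[2]-S[3])[:2]; ey=(S[0]+S[3]-S[1]-S[2])[:2]
yaw=np.arctan2(ex[1],ex[0]); yaw2=np.arctan2(-ey[0],ey[1]); print('c',c,'yaw',np.degrees([yaw,yaw2]))
y=(yaw+yaw2)/2; Rm=np.array([[np.cos(y),-np.sin(y)],[np.sin(y),np.cos(y)]])
ax=c[:2]+Rm@[0,.05]; print('axis',ax,'pivot',c[:2]+Rm@[0,-.085])
D=np.array([[.5361,.0551],[.5156,.0058],[.5508,-.0388]])
r=least_squares(lambda q:np.linalg.norm(D-q,axis=1)-.055,ax); print('axis dots',r.x,r.fun)
for d in D: print(np.degrees(np.arctan2(*(d-(r.x+ax)/2)[::-1])), end=' ')
E
python3 m.py
```

```text
ball [ 0.5572 -0.1264  0.2281] 0.0006
line out [0.54   0.0078 0.1809] 0.0029
line in [0.5649 0.0114 0.1839] 0.0004
dishrim [ 0.6444 -0.0451  0.1547] 0.0016
[[0.641, 0.098, 0.135], [0.679, -0.143, 0.135], [0.516, -0.17, 0.135], [0.478, 0.072, 0.135]] [[0.64, 0.095, 0.135], [0.678, -0.145, 0.135], [0.515, -0.171, 0.135], [0.478, 0.07, 0.135]]
c [ 0.5781194  -0.03676333  0.135     ] yaw [9.02100183 8.96095384]
axis [0.57030545 0.01262232] pivot [ 0.59140311 -0.12071893]
axis dots [0.57040767 0.01237506] [-0.00020551  0.00020065 -0.00019719]
128.80345466712384 -173.02532915854556 -110.86831045706643
```

>>> jog_arm --pt "0 0 1 0 0 0" --pt "0 0 2 0 0 0" --pt "0 0 3 0 0 0" --pt "0 0 4 0 0 0" --pt "0.5 -0.8 4.2 0 0 0.5" --pt "1.1 -1.6 4.2 0 0 1" --pt "1.6 -2.4 4.2 0 0 1.5" --pt "2.1 -3.2 4.2 0 0 2" --pt "2.6 -4 4.2 0 0 2.5" --pt "3.2 -4.8 4.2 0 0 3" --pt "3.7 -5.6 4.2 0 0 3.5" --pt "4.2 -6.4 4.2 0 0 4" --jaw -1 --force 35

```text
clock: 1.3
tcp_pos: [0.3972, 0.27, 0.3994]
orientation: [0.0, -0.006, 1.0, 0.0]
wrist_force: [-0.2, 0.5, 0.2]
finger_gap: 0.0851
grip_force: 0.0
```

>>> jog_arm --pt "0.5 -0.8 0 0 0 0.2" --pt "1.1 -1.6 0 0 0 0.4" --pt "1.6 -2.4 0 0 0 0.7" --pt "2.1 -3.2 0 0 0 1" --pt "2.7 -4 0 0 0 1.2" --pt "3.2 -4.8 -0.5 0 0 1.4" --pt "3.7 -5.6 -1.2 0 0 1.4" --pt "4.2 -6.2 -2 0 0 1.4" --pt "4.33 -6.49 -2.9 0 0 1.4" --pt "4.33 -6.49 -3.7 0 0 1.4" --pt "4.33 -6.49 -3.7 0 0 1.4" --jaw 0

```text
clock: 2.22
tcp_pos: [0.5646, 0.0112, 0.2418]
orientation: [-0.008, -0.077, 0.997, 0.002]
wrist_force: [-1.3, -0.4, -2.0]
finger_gap: 0.0426
grip_force: 0.0
```

```bash
python3 - <<'E'
from h import *
s=env.get_state();print({k:np.round(s[k],4).tolist() for k in ['tcp_pos','orientation','wrist_force','ft_torque','finger_gap']})
ims=[]
for n,c in [('top',(224,225)),('scene',(400,290))]:
    p,K,T=cam(n);x,y=c;ims.append(cv2.resize(p[y-65:y+65,x-48:x+48,::-1],None,fx=4,fy=4,interpolation=2)); print(n,proj(K,T,s['tcp_pos']))
cv2.imwrite('pics/a.png',np.hstack(ims))
E
```

```text
{'tcp_pos': [0.5646, 0.0112, 0.2418], 'orientation': [-0.0082, -0.077, 0.997, 0.0017], 'wrist_force': [-1.2659, -0.3501, -2.0309], 'ft_torque': [0.0142, 0.0969, 0.0076], 'finger_gap': 0.0426}
top (np.float64(212.52301172872956), np.float64(226.91186601496912))
scene (np.float64(415.5633071074756), np.float64(274.73543432431984))
```

View pics/a.png

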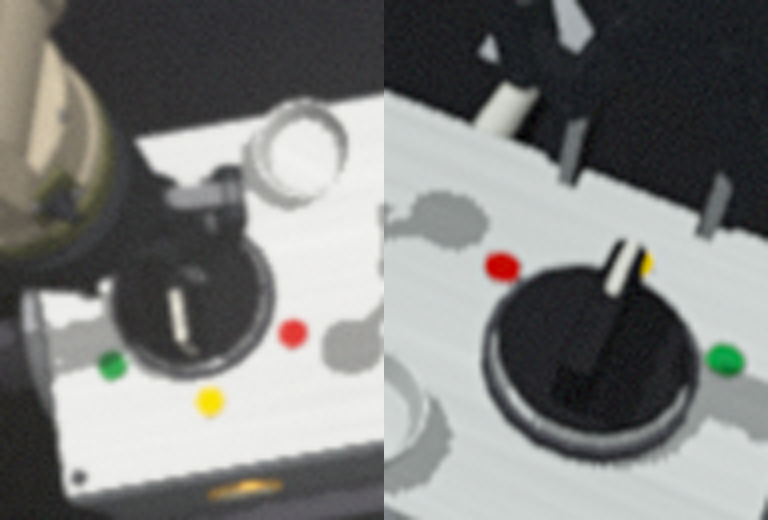

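The fingers straddle the bar direction above the knob: tips at (570,185) and (708,235) in the scene crop, with the pointer line between them. I'll descend and let it settle.

>>> jog_arm --pt "0 0 -0.3 0 0 0" --pt "0 0 -0.6 0 0 0" --pt "0 0 -0.9 0 0 0" --pt "0 0 -1.2 0 0 0" --pt "0 0 -1.2 0 0 0" --pt "0 0 -1.2 0 0 0" --pt "0 0 -1.2 0 0 0"

```text
clock: 2.9
tcp_pos: [0.5714, 0.0124, 0.2063]
orientation: [0.002, -0.079, 0.997, -0.0]
wrist_force: [-0.1, -0.9, -0.8]
finger_gap: 0.0426
grip_force: 0.0
```

```bash
cat > st.py <<'E'
from h import *
from scipy.spatial.transform import Rotation as Ro
s=env.get_state();q=s['orientation'];M=Ro.from_quat([q[1],q[2],q[3],q[0]]).as_matrix()
print({k:np.round(s[k],4).tolist() for k in ['clock','tcp_pos','wrist_force','ft_torque','finger_gap','grip_force']},'yang',np.degrees(np.arctan2(M[1,1],M[0,1])).round(2),'z',M[:,2].round(3))
E
python3 st.py
```

```text
{'clock': 2.9, 'tcp_pos': [0.5714, 0.0124, 0.2063], 'wrist_force': [-0.0711, -0.9469, -0.8065], 'ft_torque': [0.0374, -0.0091, -0.055], 'finger_gap': 0.0426, 'grip_force': 0.0} yang 99.03 z [ 0.005 -0.    -1.   ]
```

>>> jog_arm --pt "-0.02 0 -0.3 0 0 0" --pt "-0.02 0 -0.55 0 0 0" --pt "-0.02 0 -0.8 0 0 0" --pt "-0.02 0 -0.95 0 0 0" --pt "-0.02 0 -1.1 0 0 0" --pt "-0.02 0 -1.2 0 0 0" --pt "-0.02 0 -1.2 0 0 0" --pt "-0.02 0 -1.2 0 0 0" --pt "-0.02 0 -1.2 0 0 0"

```text
clock: 3.65
tcp_pos: [0.5692, 0.012, 0.1556]
orientation: [0.0, -0.078, 0.997, -0.0]
wrist_force: [-0.2, 0.6, 0.1]
finger_gap: 0.0424
grip_force: 0.0
```

```bash
python3 st.py
```

```text
{'clock': 3.65, 'tcp_pos': [0.5692, 0.012, 0.1556], 'wrist_force': [-0.1824, 0.564, 0.1162], 'ft_torque': [-0.0164, 0.0096, 0.0055], 'finger_gap': 0.0424, 'grip_force': 0.0} yang 98.97 z [ 0.  0. -1.]
```

>>> jog_arm --pt "0.03 0 0.03 0 0 0" --pt "0.03 0 0.03 0 0 0" --pt "0.03 0 0.03 0 0 0" --pt "0.03 0 0.03 0 0 0" --pt "0.03 0 0.03 0 0 0" --pt "0.03 0 0.03 0 0 0" --pt "0.03 0 0.03 0 0 0" --pt "0.03 0 0.03 0 0 0" --jaw 1 --force 35

```text
clock: 4.32
tcp_pos: [0.5708, 0.0116, 0.1572]
orientation: [0.001, -0.078, 0.997, -0.0]
wrist_force: [0.8, -3.1, 5.4]
finger_gap: 0.0136
grip_force: 36.8
```

```bash
python3 st.py
```

```text
{'clock': 4.3167, 'tcp_pos': [0.5708, 0.0116, 0.1572], 'wrist_force': [0.751, -3.054, 5.388], 'ft_torque': [-0.5282, -0.0567, -0.0117], 'finger_gap': 0.0136, 'grip_force': 36.8286} yang 98.96 z [ 0.002 -0.001 -1.   ]
```

>>> jog_arm --pt "0 -0.01 0.03 0 0 0" --pt "0 -0.01 0.06 0 0 0" --pt "0 -0.01 0.08 0 0 0" --pt "0 -0.01 0.1 0 0 0" --pt "0 -0.01 0.1 0 0 0" --pt "0 -0.01 0.1 0 0 0"

```text
clock: 4.82
tcp_pos: [0.5706, 0.0116, 0.1592]
orientation: [-0.0, -0.078, 0.997, 0.0]
wrist_force: [5.7, -1.6, -7.3]
finger_gap: 0.0135
grip_force: 35.0
```

```bash
python3 st.py
```

```text
{'clock': 4.8167, 'tcp_pos': [0.5706, 0.0116, 0.1592], 'wrist_force': [5.6809, -1.6315, -7.3142], 'ft_torque': [-0.4334, -1.1728, -0.0499], 'finger_gap': 0.0135, 'grip_force': 35.0219} yang 98.98 z [-0.  0. -1.]
```

>>> jog_arm --pt "0.02 -0.01 0.03 0 0 0" --pt "0.02 -0.01 0.06 0 0 0" --pt "0.02 -0.01 0.08 0 0 0" --pt "0.02 -0.01 0.08 0 0 0" --pt "0.02 -0.01 0.08 0 0 0"

```text
clock: 5.23
tcp_pos: [0.5707, 0.0116, 0.1631]
orientation: [-0.0, -0.078, 0.997, 0.0]
wrist_force: [4.5, -0.0, -9.0]
finger_gap: 0.0133
grip_force: 34.8
```

```bash
python3 st.py
```

```text
{'clock': 5.2333, 'tcp_pos': [0.5707, 0.0116, 0.1631], 'wrist_force': [4.4554, -0.0151, -9.0052], 'ft_torque': [0.0587, -0.8663, 0.0252], 'finger_gap': 0.0133, 'grip_force': 34.8493} yang 98.99 z [-0.001  0.001 -1.   ]
```

>>> jog_arm --pt "0.02 0 0.03 0 0 0" --pt "0.02 0 0.05 0 0 0" --pt "0.02 0 0.07 0 0 0" --pt "0.02 0 0.08 0 0 0" --pt "0.02 0 0.08 0 0 0" --pt "0.02 0 0.08 0 0 0"

```text
clock: 5.73
tcp_pos: [0.5709, 0.0116, 0.1666]
orientation: [-0.001, -0.078, 0.997, 0.0]
wrist_force: [-1.3, 0.5, -9.0]
finger_gap: 0.0135
grip_force: 34.8
```

```bash
python3 st.py
```

```text
{'clock': 5.7333, 'tcp_pos': [0.5709, 0.0116, 0.1666], 'wrist_force': [-1.2833, 0.4543, -8.9785], 'ft_torque': [0.3346, 0.1202, -0.0128], 'finger_gap': 0.0135, 'grip_force': 34.7962} yang 98.99 z [-0.002  0.001 -1.   ]
```

>>> jog_arm --pt "0 0 0 0 0 -0.2" --pt "0 0 0 0 0 -0.4" --pt "0 0 0 0 0 -0.6" --pt "0 0 0 0 0 -0.6"

```text
clock: 6.07
tcp_pos: [0.571, 0.0115, 0.1666]
orientation: [-0.001, -0.046, 0.999, 0.0]
wrist_force: [-3.0, 1.7, -9.7]
finger_gap: 0.0133
grip_force: 34.8
```

```bash
python3 st.py
```

```text
{'clock': 6.0667, 'tcp_pos': [0.571, 0.0115, 0.1666], 'wrist_force': [-3.0023, 1.6995, -9.7125], 'ft_torque': [0.4861, 0.5974, -0.0635], 'finger_gap': 0.0133, 'grip_force': 34.8015} yang 95.3 z [-0.002  0.001 -1.   ]
```

>>> jog_arm --pt "-0.02 0.01 0 0 0 -0.5" --pt "-0.02 0.01 0 0 0 -1" --pt "-0.02 0.01 0 0 0 -1.5" --pt "-0.02 0.01 0 0 0 -2" --pt "-0.02 0.01 0 0 0 -2.5" --pt "-0.02 0.01 0 0 0 -3" --pt "-0.02 0.01 0 0 0 -3.5" --pt "-0.02 0.01 0 0 0 -4" --pt "-0.02 0.01 0 0 0 -4" --pt "-0.02 0.01 0 0 0 -4"

```text
clock: 6.9
tcp_pos: [0.5709, 0.0117, 0.1668]
orientation: [-0.0, 0.161, 0.987, 0.0]
wrist_force: [-1.1, 0.9, -8.9]
finger_gap: 0.0134
grip_force: 34.7
```

```bash
python3 st.py
```

```text
{'clock': 6.9, 'tcp_pos': [0.5709, 0.0117, 0.1668], 'wrist_force': [-1.0823, 0.9468, -8.8917], 'ft_torque': [0.4394, 0.2274, -0.0746], 'finger_gap': 0.0134, 'grip_force': 34.7257} yang 71.45 z [-0.  0. -1.]
```

>>> jog_arm --pt "0 0 0 0 0 -0.5" --pt "0 0 0 0 0 -1" --pt "0 0 0 0 0 -1.5" --pt "0 0 0 0 0 -2" --pt "0 0 0 0 0 -2.5" --pt "0 0 0 0 0 -3" --pt "0 0 0 0 0 -3.5" --pt "0 0 0 0 0 -3.5" --pt "0 0 0 0 0 -3.5"

```text
clock: 7.65
tcp_pos: [0.571, 0.0118, 0.1669]
orientation: [-0.0, 0.338, 0.941, 0.0]
wrist_force: [-1.2, 2.7, -10.0]
finger_gap: 0.0131
grip_force: 34.7
```

>>> jog_arm --pt "0 0 -0.02 0 0 0" --pt "0 0 -0.03 0 0 0" --pt "0 0 -0.04 0 0 0" --pt "0 0 -0.04 0 0 0"

```text
clock: 7.98
tcp_pos: [0.571, 0.0118, 0.1653]
orientation: [0.0, 0.339, 0.941, 0.0]
wrist_force: [-1.7, 2.1, -9.4]
finger_gap: 0.0132
grip_force: 34.8
```

```bash
python3 st.py
```

```text
{'clock': 7.9833, 'tcp_pos': [0.571, 0.0118, 0.1653], 'wrist_force': [-1.75, 2.1477, -9.4377], 'ft_torque': [0.5474, 0.1769, 0.0722], 'finger_gap': 0.0132, 'grip_force': 34.8144} yang 50.42 z [ 0.  0. -1.]
```

>>> jog_arm --pt "0 0 -0.01 0 0 0" --pt "0 0 -0.01 0 0 0" --pt "0 0 -0.01 0 0 0"

```text
clock: 8.23
tcp_pos: [0.571, 0.0117, 0.165]
orientation: [0.0, 0.339, 0.941, 0.0]
wrist_force: [-1.0, 2.7, -8.6]
finger_gap: 0.0131
grip_force: 35.0
```

>>> jog_arm --pt "0 0 -0.01 0 0 0" --pt "0 0 -0.01 0 0 0" --pt "0 0 -0.01 0 0 0"

```text
clock: 8.48
tcp_pos: [0.571, 0.0117, 0.1647]
orientation: [0.0, 0.339, 0.941, 0.0]
wrist_force: [-1.1, 2.0, -6.3]
finger_gap: 0.0134
grip_force: 35.2
```

>>> jog_arm --pt "0 0 -0.01 0 0 0" --pt "0 0 -0.01 0 0 0" --pt "0 0 -0.01 0 0 0"

```text
clock: 8.73
tcp_pos: [0.5711, 0.0117, 0.1644]
orientation: [0.0, 0.339, 0.941, 0.0]
wrist_force: [-2.5, 2.9, -4.6]
finger_gap: 0.013
grip_force: 35.5
```

>>> jog_arm --pt "0 0 0 0 0 -0.12" --pt "0 0 0 0 0 -0.25" --pt "0 0 0 0 0 -0.25" --pt "0 0 0 0 0 -0.25"

```text
clock: 9.07
tcp_pos: [0.5711, 0.0117, 0.1641]
orientation: [0.0, 0.351, 0.936, 0.0]
wrist_force: [-1.4, 2.9, -6.5]
finger_gap: 0.0135
grip_force: 35.3
```

>>> jog_arm --pt "0 0 -0.01 0 0 0" --pt "0 0 -0.01 0 0 0" --pt "0 0 -0.01 0 0 0"

```text
clock: 9.32
tcp_pos: [0.571, 0.0118, 0.1634]
orientation: [-0.0, 0.351, 0.936, 0.0]
wrist_force: [-0.8, 2.8, -8.4]
finger_gap: 0.0137
grip_force: 35.0
```

>>> jog_arm --pt "0 0 -0.02 0 0 0" --pt "0 0 -0.03 0 0 0" --pt "0 0 -0.03 0 0 0" --pt "0 0 -0.03 0 0 0"

```text
clock: 9.65
tcp_pos: [0.571, 0.0117, 0.1625]
orientation: [0.0, 0.351, 0.936, 0.0]
wrist_force: [-2.0, 3.7, -7.3]
finger_gap: 0.0136
grip_force: 35.3
```

```bash
python3 st.py
```

```text
{'clock': 9.65, 'tcp_pos': [0.571, 0.0117, 0.1625], 'wrist_force': [-2.0202, 3.7007, -7.345], 'ft_torque': [0.8368, 0.2267, -0.0853], 'finger_gap': 0.0136, 'grip_force': 35.2503} yang 48.88 z [ 0.  0. -1.]
```

>>> jog_arm --pt "0 0 -0.02 0 0 -0.05" --pt "0 0 -0.04 0 0 -0.1" --pt "0 0 -0.06 0 0 -0.1" --pt "0 0 -0.06 0 0 -0.1"

```text
clock: 9.98
tcp_pos: [0.571, 0.0118, 0.1601]
orientation: [0.0, 0.356, 0.934, 0.0]
wrist_force: [-1.1, 4.6, -5.8]
finger_gap: 0.013
grip_force: 35.4
```

```bash
python3 st.py
```

```text
{'clock': 9.9833, 'tcp_pos': [0.571, 0.0118, 0.1601], 'wrist_force': [-1.1248, 4.5924, -5.7684], 'ft_torque': [0.9611, 0.2293, -0.0798], 'finger_gap': 0.013, 'grip_force': 35.3668} yang 48.27 z [ 0.  0. -1.]
```

>>> jog_arm --pt "0 -0.01 -0.02 0 0 0" --pt "0 -0.01 -0.04 0 0 0" --pt "0 -0.01 -0.05 0 0 0" --pt "0 -0.01 -0.05 0 0 0"

```text
clock: 10.32
tcp_pos: [0.5711, 0.0117, 0.1585]
orientation: [0.0, 0.356, 0.934, 0.001]
wrist_force: [-1.7, 5.7, -3.7]
finger_gap: 0.013
grip_force: 35.8
```

```bash
python3 st.py
```

```text
{'clock': 10.3167, 'tcp_pos': [0.5711, 0.0117, 0.1585], 'wrist_force': [-1.7381, 5.6862, -3.7253], 'ft_torque': [1.2862, 0.4332, -0.1591], 'finger_gap': 0.013, 'grip_force': 35.7836} yang 48.29 z [ 0.001  0.001 -1.   ]
```

>>> jog_arm --pt "0 0.02 0 0 0 0" --pt "0 0.04 -0.02 0 0 0" --pt "0 0.04 -0.03 0 0 0" --pt "0 0.04 -0.03 0 0 0"

```text
clock: 10.65
tcp_pos: [0.5711, 0.012, 0.1573]
orientation: [0.0, 0.356, 0.934, -0.001]
wrist_force: [-3.6, -0.8, -1.3]
finger_gap: 0.0135
grip_force: 36.0
```

```bash
python3 st.py
```

```text
{'clock': 10.65, 'tcp_pos': [0.5711, 0.012, 0.1573], 'wrist_force': [-3.5697, -0.8233, -1.3461], 'ft_torque': [-0.2058, 0.7254, -0.1291], 'finger_gap': 0.0135, 'grip_force': 36.049} yang 48.24 z [ 0.    -0.002 -1.   ]
```

>>> jog_arm --pt "0 0 0 0 0 0" --pt "0 0 0 0 0 0" --pt "0 0 0 0 0 0" --pt "0 0 0 0 0 0" --pt "0 0 0.3 0 0 0" --pt "0 0 1 0 0 0" --pt "0 0 2 0 0 0" --pt "-0.5 0 3 0 0 0" --pt "-1.5 0 3.5 0 0 0" --pt "-2.5 -1 3.5 0 0 0" --pt "-3 -2 3.5 0 0 0" --jaw 0

```text
clock: 11.57
tcp_pos: [0.4614, -0.0488, 0.2993]
orientation: [0.002, 0.354, 0.935, 0.0]
wrist_force: [0.6, -1.3, 0.3]
finger_gap: 0.0422
grip_force: 0.0
```

```bash
python3 st.py; python3 - <<'E'
from h import *
ims=[]
for n,c in [('top',(240,225)),('scene',(400,290))]:
    p,K,T=cam(n);x,y=c;ims.append(cv2.resize(p[y-65:y+65,x-48:x+48,::-1],None,fx=4,fy=4,interpolation=2))
cv2.imwrite('pics/b.png',np.hstack(ims))
E
```

```text
{'clock': 11.5667, 'tcp_pos': [0.4614, -0.0488, 0.2993], 'wrist_force': [0.6482, -1.2771, 0.2887], 'ft_torque': [-0.061, 0.0275, -0.046], 'finger_gap': 0.0422, 'grip_force': 0.0} yang 48.55 z [ 0.005 -0.001 -1.   ]
```

View pics/b.png

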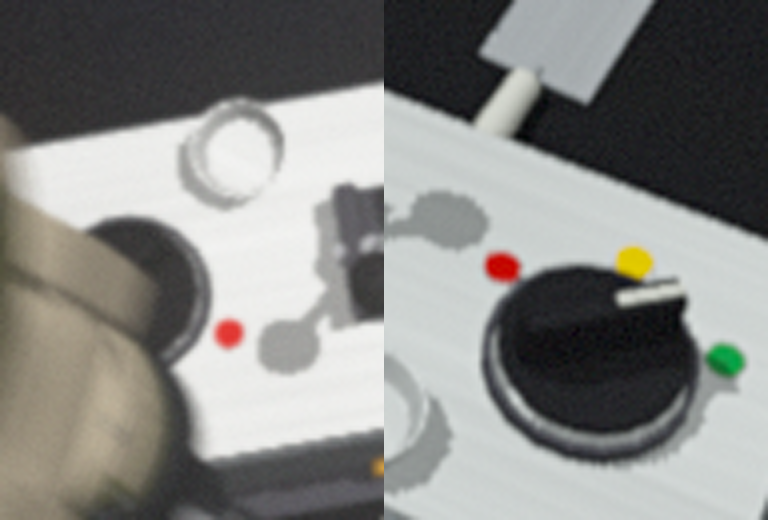

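The selector is home: the pointer line now runs (615,298)–(685,287) in the scene crop, between yellow and green, and the skirt rim sits exactly where it did at the start. Now the clutch, pushing the ball with closed fingers.

>>> jog_arm --pt "0.1 -0.2 0 0 0 1" --pt "0.3 -0.5 0 0 0 2" --pt "0.5 -0.8 0 0 0 3" --pt "0.7 -1.1 0 0 0 4" --pt "0.9 -1.4 0 0 0 5" --pt "1.1 -1.7 0 0 0 6" --pt "1.1 -1.7 -0.4 0 0 7" --pt "1.1 -1.7 -0.8 0 0 8" --pt "1.1 -1.7 -1.2 0 0 8.4" --pt "1.1 -1.7 -1.6 0 0 8.4" --pt "1.1 -1.7 -1.9 0 0 8.4" --pt "1.1 -1.7 -1.9 0 0 8.4" --jaw 1 --force 20

```text
clock: 12.67
tcp_pos: [0.5054, -0.1171, 0.218]
orientation: [-0.002, -0.076, 0.997, 0.001]
wrist_force: [-1.0, -0.1, 0.3]
finger_gap: 0.0004
grip_force: 0.0
```

```bash
python3 st.py
```

```text
{'clock': 12.6667, 'tcp_pos': [0.5054, -0.1171, 0.218], 'wrist_force': [-0.9627, -0.1214, 0.3224], 'ft_torque': [-0.0174, 0.058, 0.0164], 'finger_gap': 0.0004, 'grip_force': 0.0} yang 98.7 z [-0.004  0.002 -1.   ]
```

>>> jog_arm --pt "0 -0.25 0.05 0 0 0" --pt "0 -0.45 0.05 0 0 0" --pt "0 -0.45 0.05 0 0 0" --pt "0.3 -0.4 0.05 0 0 0" --pt "0.6 -0.35 0.05 0 0 0" --pt "0.9 -0.3 0.1 0 0 0" --pt "1.2 -0.25 0.15 0 0 0" --pt "1.5 -0.2 0.2 0 0 0" --pt "1.8 -0.15 0.2 0 0 0" --pt "2.1 -0.1 0.15 0 0 0" --pt "2.3 -0.05 0.1 0 0 0" --pt "2.3 -0.05 0.1 0 0 0"

```text
clock: 13.67
tcp_pos: [0.5995, -0.1201, 0.2247]
orientation: [0.0, -0.076, 0.997, -0.0]
wrist_force: [0.0, 0.5, -0.0]
finger_gap: 0.0
grip_force: 0.0
```

```bash
python3 st.py
```

```text
{'clock': 13.6667, 'tcp_pos': [0.5995, -0.1201, 0.2247], 'wrist_force': [0.0471, 0.4735, -0.0213], 'ft_torque': [0.0075, 0.0026, 0.0081], 'finger_gap': 0.0, 'grip_force': 0.0} yang 98.68 z [ 0.001 -0.    -1.   ]
```

>>> jog_arm --pt "0.04 0 0 0 0 0" --pt "0.08 0.01 0 0 0 0" --pt "0.12 0.02 0 0 0 0" --pt "0.16 0.02 0 0 0 0" --pt "0.16 0.02 0 0 0 0"

```text
clock: 14.08
tcp_pos: [0.6036, -0.1192, 0.2239]
orientation: [-0.001, -0.075, 0.997, 0.0]
wrist_force: [-4.0, -1.9, -2.5]
finger_gap: -0.0004
grip_force: 2.3
```

```bash
python3 st.py; python3 - <<'E'
from h import *
p,K,T=cam('scene');cv2.imwrite('pics/c.png',cv2.resize(p[180:350,270:480,::-1],None,fx=3,fy=3,interpolation=2))
E
```

```text
{'clock': 14.0833, 'tcp_pos': [0.6036, -0.1192, 0.2239], 'wrist_force': [-4.0091, -1.9122, -2.5123], 'ft_torque': [-0.4661, 0.9211, -0.0095], 'finger_gap': -0.0004, 'grip_force': 2.2982} yang 98.65 z [-0.002  0.    -1.   ]
```

View pics/c.png

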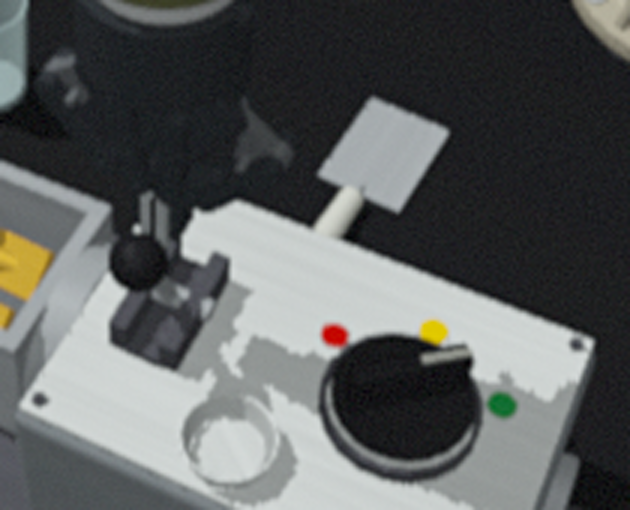

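The ball at (138,262) is well over, in contact with the fingertips at about 4 N. I'll push on until the stop shows in the force.

>>> jog_arm --pt "0.03 0 0 0 0 0" --pt "0.06 0.01 0 0 0 0" --pt "0.09 0.01 0 0 0 0" --pt "0.09 0.01 0 0 0 0" --pt "0.09 0.01 0 0 0 0"

```text
clock: 14.55
tcp_pos: [0.607, -0.1183, 0.2241]
orientation: [-0.001, -0.076, 0.997, 0.001]
wrist_force: [-6.4, -0.7, -2.9]
finger_gap: -0.0001
grip_force: 3.4
```

```bash
python3 st.py
```

```text
{'clock': 14.55, 'tcp_pos': [0.607, -0.1183, 0.2241], 'wrist_force': [-6.4361, -0.6728, -2.949], 'ft_torque': [-0.1136, 1.4252, -0.001], 'finger_gap': -0.0001, 'grip_force': 3.4365} yang 98.68 z [-0.003  0.001 -1.   ]
```

>>> jog_arm --pt "0.03 0 0 0 0 0" --pt "0.06 0.01 0 0 0 0" --pt "0.06 0.01 0 0 0 0" --pt "0.06 0.01 0 0 0 0"

```text
clock: 14.88
tcp_pos: [0.6072, -0.1182, 0.224]
orientation: [-0.004, -0.075, 0.997, 0.0]
wrist_force: [-12.8, -2.8, 0.8]
finger_gap: -0.0003
grip_force: 6.7
```

>>> jog_arm --pt "0.03 0 0 0 0 0" --pt "0.06 0.01 0 0 0 0" --pt "0.06 0.01 0 0 0 0" --pt "0.06 0.01 0 0 0 0"

```text
clock: 15.22
tcp_pos: [0.6074, -0.1182, 0.224]
orientation: [-0.006, -0.075, 0.997, 0.0]
wrist_force: [-19.8, -4.1, 2.7]
finger_gap: -0.0005
grip_force: 10.0
```

At the stop: the force climbs and the position holds at 0.607. Now I retreat.

>>> jog_arm --pt "-0.2 0 0 0 0 0" --pt "-0.6 -0.1 0 0 0 0" --pt "-1.2 -0.2 0 0 0 0" --pt "-2 -0.3 0.3 0 0 0" --pt "-2.8 -0.4 1 0 0 0" --pt "-3.6 -0.5 2 0 0 0" --pt "-4.2 -0.5 3 0 0 0" --pt "-4.5 -0.5 3.5 0 0 0" --pt "-4.5 -0.5 3.5 0 0 0" --pt "-4.5 -0.5 3.5 0 0 0" --pt "-4.5 -0.5 3.5 0 0 0" --pt "-4.5 -0.5 3.5 0 0 0"

```text
clock: 16.22
tcp_pos: [0.4337, -0.1377, 0.3638]
orientation: [0.0, -0.076, 0.997, 0.0]
wrist_force: [-0.8, 0.3, -0.3]
finger_gap: -0.0
grip_force: 0.0
```

```bash
python3 st.py; python3 - <<'E'
from h import *
p,K,T=cam('scene');a=cv2.resize(p[210:370,270:480,::-1],None,fx=1.9,fy=1.9,interpolation=2)
print('ball expected px',proj(K,T,[.6316,-.1143,.2276]))
q,K,T=cam('top');b=cv2.resize(q[160:320,170:380,::-1],None,fx=1.9,fy=1.9,interpolation=2)
cv2.imwrite('pics/d.png',np.hstack([a,b]))
E
```

```text
{'clock': 16.2167, 'tcp_pos': [0.4337, -0.1377, 0.3638], 'wrist_force': [-0.8396, 0.2528, -0.305], 'ft_torque': [-0.0235, 0.0322, 0.003], 'finger_gap': -0.0, 'grip_force': 0.0} yang 98.71 z [ 0.     0.001 -1.   ]
ball expected px (np.float64(315.3724201789908), np.float64(269.15502630777934))
```

View pics/d.png

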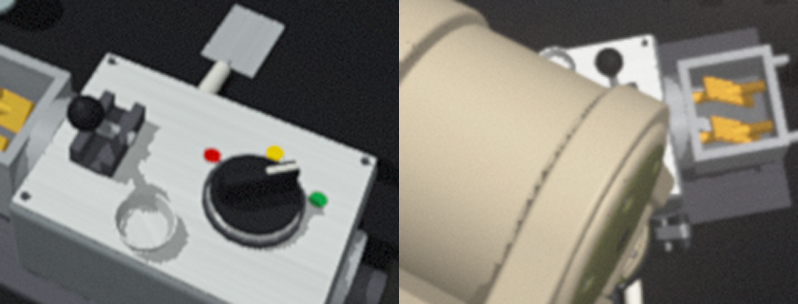

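Ball at (86,113) in the scene crop, i.e. pixel (315,269), which matches the expected end position exactly. The selector, dish and scraper are unmoved, so I hand in.

```bash
python3 -c "
from workcell import env
print(env.hand_in())"
```

```text
the job is handed in; nothing more can be done
None
```

The selector is home in the detent on the green side, about 51° round from yellow, and the clutch lever is fully over against its stop; I handed the job in at about 16 s, with no verdict returned.

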